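# Set out the chasing punches by the steel block

### The job

The four chasing punches lie in their cradles on the tray in the order in which they will be used. Move them one by one to the empty notched rack on the other side of the hammer, in the same order from left to right, one to a notch: leftmost punch to leftmost notch, and so on. Lay each down level, centred across both rails, and do not drop any.

Things in the scene. Friction and masses are not known exactly. Their poses are not given: they have to be found in the camera images.
- liner: liner punch: round dark steel bar 9 mm thick, 112 mm long, a narrow flat chisel tip at its +x end, about 53 g (+-30 %). Starts level in its cradle, tip away from the robot. Origin: on the bar's axis at mid-length (plain bar, the place to grip); x along the bar, y and z turn as it rolls. Seated in a notch, its axis is 34 mm above the rack's origin.
- modeller: modeller punch: round dark steel bar 11 mm thick, 122 mm long, a small ball tip at its +x end, about 86 g (+-30 %). Starts level in its cradle, tip away from the robot. Origin: on the bar's axis at mid-length (plain bar, the place to grip); x along the bar, y and z turn as it rolls. Seated in a notch, its axis is 36 mm above the rack's origin.
- matting: matting punch: round dark steel bar 13 mm thick, 132 mm long, a round disc tip on a thin neck at its +x end, about 131 g (+-30 %). Starts level in its cradle, tip away from the robot. Origin: on the bar's axis at mid-length (plain bar, the place to grip); x along the bar, y and z turn as it rolls. Seated in a notch, its axis is 37 mm above the rack's origin.
- planisher: planisher punch: round dark steel bar 16 mm thick, 142 mm long, a square flat-faced tip at its +x end, about 213 g (+-30 %). Starts level in its cradle, tip away from the robot. Origin: on the bar's axis at mid-length (plain bar, the place to grip); x along the bar, y and z turn as it rolls. Seated in a notch, its axis is 39 mm above the rack's origin.
- liner_cradle: fixed pale wooden cradle in which the liner punch starts: base strip 6 mm thick, 16 mm wide along x; two cross saddles 10 mm thick, 34 mm wide, centred 34 mm either side of its middle, with notches 12 mm wide open at the top, floor 26 mm up, cheeks to 30.5 mm. Between the saddles the bar is free. Origin: centre of the underside; x along the punch.
- modeller_cradle: fixed pale wooden cradle in which the modeller punch starts: base strip 6 mm thick, 16 mm wide along x; two cross saddles 10 mm thick, 34 mm wide, centred 39 mm either side of its middle, with notches 14 mm wide open at the top, floor 26 mm up, cheeks to 31.5 mm. Between the saddles the bar is free. Origin: centre of the underside; x along the punch.
- matting_cradle: fixed pale wooden cradle in which the matting punch starts: base strip 6 mm thick, 16 mm wide along x; two cross saddles 10 mm thick, 34 mm wide, centred 44 mm either side of its middle, with notches 16 mm wide open at the top, floor 26 mm up, cheeks to 32.5 mm. Between the saddles the bar is free. Origin: centre of the underside; x along the punch.
- planisher_cradle: fixed pale wooden cradle in which the planisher punch starts: base strip 6 mm thick, 16 mm wide along x; two cross saddles 10 mm thick, 34 mm wide, centred 49 mm either side of its middle, with notches 19 mm wide open at the top, floor 26 mm up, cheeks to 34 mm. Between the saddles the bar is free. Origin: centre of the underside; x along the punch.
- tray: fixed low wooden tray, 162 mm (x) by 222 mm (y), floor 6 mm thick, rim 14 mm high; the four cradles stand on its floor in a row along y, 50 mm apart (y = +75, +25, -25, -75 mm). Origin: centre of the underside; x away from the robot, y to the left, turned up to 12 degrees.
- rack: fixed empty wooden rack: board 98 (x) by 262 mm (y), 8 mm thick, two pale rails along y, 10 mm thick, at x = -31 and +31 mm (51 mm free between them). Each has four 90-degree V notches at y = +75, +25, -25, -75 mm, valleys 28 mm, crests 51 mm up: a bar laid across centres itself. Origin: centre of the underside; x away from the robot, y to the left, turned up to 12 degrees.
Mind the look-alikes: they are no part of the job. Leave any purple or white look-alike of the liner alone.

How it is judged:
At the end, for the whole second after the job is handed in: All four punches lie still in the rack's notches, in the left-to-right order of their cradles on the tray: each within 8 mm of its notch along the row, seated (height within 5 mm), square within 0.12 rad, mid-length within 15 mm of the rack's centre line (x of liner in the frame of rack between -0.015 and 0.015 m and z of liner in the frame of rack between 0.02936 and 0.03936 m and angle between the x axis of each of liner, modeller, matting, planisher and the x axis of rack, either way round below 0.12 rad and linear speed of each of liner, modeller, matting, planisher below 0.01 m/s and ((y of liner_cradle in the frame of tray between 0.06 and 0.09 m and y of liner in the frame of rack between 0.067 and 0.083 m) or (y of liner_cradle in the frame of tray between 0.01 and 0.04 m and y of liner in the frame of rack between 0.017 and 0.033 m) or (y of liner_cradle in the frame of tray between -0.04 and -0.01 m and y of liner in the frame of rack between -0.033 and -0.017 m) or (y of liner_cradle in the frame of tray between -0.09 and -0.06 m and y of liner in the frame of rack between -0.083 and -0.067 m)) and x of modeller in the frame of rack between -0.015 and 0.015 m and z of modeller in the frame of rack between 0.03078 and 0.04078 m and ((y of modeller_cradle in the frame of tray between 0.06 and 0.09 m and y of modeller in the frame of rack between 0.067 and 0.083 m) or (y of modeller_cradle in the frame of tray between 0.01 and 0.04 m and y of modeller in the frame of rack between 0.017 and 0.033 m) or (y of modeller_cradle in the frame of tray between -0.04 and -0.01 m and y of modeller in the frame of rack between -0.033 and -0.017 m) or (y of modeller_cradle in the frame of tray between -0.09 and -0.06 m and y of modeller in the frame of rack between -0.083 and -0.067 m)) and x of matting in the frame of rack between -0.015 and 0.015 m and z of matting in the frame of rack between 0.03219 and 0.04219 m and ((y of matting_cradle in the frame of tray between 0.06 and 0.09 m and y of matting in the frame of rack between 0.067 and 0.083 m) or (y of matting_cradle in the frame of tray between 0.01 and 0.04 m and y of matting in the frame of rack between 0.017 and 0.033 m) or (y of matting_cradle in the frame of tray between -0.04 and -0.01 m and y of matting in the frame of rack between -0.033 and -0.017 m) or (y of matting_cradle in the frame of tray between -0.09 and -0.06 m and y of matting in the frame of rack between -0.083 and -0.067 m)) and x of planisher in the frame of rack between -0.015 and 0.015 m and z of planisher in the frame of rack between 0.03431 and 0.04431 m and ((y of planisher_cradle in the frame of tray between 0.06 and 0.09 m and y of planisher in the frame of rack between 0.067 and 0.083 m) or (y of planisher_cradle in the frame of tray between 0.01 and 0.04 m and y of planisher in the frame of rack between 0.017 and 0.033 m) or (y of planisher_cradle in the frame of tray between -0.04 and -0.01 m and y of planisher in the frame of rack between -0.033 and -0.017 m) or (y of planisher_cradle in the frame of tray between -0.09 and -0.06 m and y of planisher in the frame of rack between -0.083 and -0.067 m))); the robot touches nothing.
It fails at once if the liner punch falls to the bench or to the floor of the tray or rack (its middle lower than 20 mm above the bench) (height (world z) of liner below 0.02 m).
It fails at once if the modeller punch falls to the bench or to the floor of the tray or rack (its middle lower than 20 mm above the bench) (height (world z) of modeller below 0.02 m).
It fails at once if the matting punch falls to the bench or to the floor of the tray or rack (its middle lower than 20 mm above the bench) (height (world z) of matting below 0.02 m).
It fails at once if the planisher punch falls to the bench or to the floor of the tray or rack (its middle lower than 20 mm above the bench) (height (world z) of planisher below 0.02 m).
It also fails if it takes over 99 s, if anything falls off the work surface, if the arm or the gripper's body presses on something with over 40 N, if the wrist force passes 120 N, or if a joint passes its speed limit or range.

### The arm

A 7-joint arm with a two-finger parallel gripper is mounted at the origin on the work surface. World frame = base frame: x ahead of the robot, y to its left, z up, the work surface at z = 0. Lengths are in m, angles in rad, forces in N, time in s.
With the tool pointing down it reaches from about 0.35 to 0.9 m from the base axis. Payload 8.1 kg.
Tool frame: the origin (TCP) lies on the centre line of the jaws, within the pads' length; the fingertips stand 19 mm ahead of it and the grasp point (between the pads) is the TCP (arm.tip_reach is the distance from the TCP to the fingertips, in m); z points along the fingers, y is the line along which they close (so a half turn about z gives the same grasp; the last joint's range is limited). The gripper opens to 92 mm and grips with 3 to 60 N. Pads are 19 mm wide; open, the fingers measure 130 mm over their backs; the gripper's body (75 mm by 190 mm) begins 47 mm behind the grasp point.
Start: joints at [1.087, 0.434, 0.025, 1.573, -0.012, 1.134, -0.075], TCP at [0.232, -0.58, 0.246] pointing down, gripper open.
Joint ranges: [-2.62, 2.62], [-0.44, 2.09], [-1.27, 1.32], [0.08, 2.57], [-1.32, 4.46], [0.12, 2], [-2.74, 2.74]. Speed limits (rad/s): [2.22, 2.22, 3.01, 3.01, 3.14, 3.14, 3.14].

### API

Orientations are given as a rotation vector (axis times angle).
In Python, from cell import arm gives the robot as it stands.
- The arm moves only by the tool arm_command, never from a script. Its argument "targets" is a list that holds one entry, the list of rows, each a list of 6 numbers: the shift along the tool's x, y, z in m, then the turn, a rotation vector about the tool's x, y, z in rad. A call has 1 to 10 rows; each row shifts and turns the commanded pose from where the row before left it, along the tool's axes as they then stand; what a row does not reach is not made up. A row lasts 1/8 s, in which the tool goes at most 62.5 mm and 10.7 degrees, less where a joint would pass 70% of its speed; a pose out of reach is approached as far as the arm can. A call with a gripper value outside its range is refused whole. "jaw" is the finger opening in m, from 0 to 0.0918, set as the call begins (left out, the last holds). The fingers move at their own pace and stop on an object; "newtons" is the grip in N (left out, the last holds). Time passes only in rows, so rows that do not move let the fingers close. It gives the time, the measured TCP pose, the force, the opening and the grip force at its end, in the units of the state.
- arm.observe(): the state, without advancing time (a new reading comes with each control period).
- arm.get_image(name): name is "scene" or "top" or "wrist"; returns a dict with "pixels" (480x640x3 uint8, red, green, blue), "z_map" (480x640 float32, m along the optical axis (not along the pixel's ray), 0 where there is no reading), "fx", "fy", "cx", "cy" (pixels), "xyz" and "rotation" of the camera in the world; the wrist camera has in their place "T_tool_cam" (4x4, takes a point from camera to tool coordinates, whose origin is the TCP and whose axes are the flange's). Camera axes: x right, y down, z forward; pixel columns grow to the right and rows downward; lengths in m; the calibration is good to about 2 mm. A picture is of the moment at which its call begins: read the wrist's pose just before it.
- arm.sign_off(): hands the job in; it is judged then, once.
The state is a dict: "clock": time; "joints": joint angles; "dq": joint speeds; "joint_efforts": joint torques, N m; "position": TCP position; "ee_rot": TCP orientation; "force": force on the tool from outside, world axes, zero at the start; "ft_torque": the same for the moment, N m; "width": opening from 0.0 (shut) to 1.0 (fully open); "gripper_force": force on a finger pad.
Only numpy, scipy, OpenCV 4.12 (cv2) and the standard library are available. Lean on these libraries where they do the work, as an engineer would, in place of code of your own. Each camera call takes 0.05 s, during which the arm holds its last target. There are 200 camera calls.

## Working session

There is one attempt and no reset: what is moved stays moved. The work goes in short steps, Python scripts to look and compute and a tool call to move; the robot and the scene stay as the last step left them, time stands still between calls to the robot, and variables do not carry over. Pictures are saved under pics/ and viewed, at most 14 in all, crops included, and the job is handed in when it is done.

Besides the shell and the picture viewer there is one more tool, called after ">>>" as name(argument=value, ...) on one line, values as JSON. arm_command: Moves the arm, as the interface text tells. Its arguments: {"type":"object","properties":{"targets":{"type":"array","items":{"type":"array","items":{"type":"array","items":{"type":"number"}}}},"jaw":{"type":"number"},"newtons":{"type":"number"}},"required":["targets"]}

```bash
mkdir -p pics; ls
python3 - <<'E'
from cell import arm
import cv2,numpy as np
s=arm.observe(); print({k:np.round(v,3) for k,v in s.items()})
for n in("scene","top"):
    i=arm.get_image(n); cv2.imwrite(f"pics/{n}0.png",i["pixels"][:,:,::-1]); np.savez(f"{n}0.npz",**i); print(n,i["xyz"],np.round(i["rotation"],3).tolist(),i["fx"],i["fy"],i["cx"],i["cy"])
E
```

```text
pics
{'clock': np.float64(0.0), 'joints': array([ 1.087,  0.435,  0.025,  1.574, -0.012,  1.134, -0.075]), 'dq': array([-0.001, -0.001, -0.001,  0.   ,  0.   , -0.001,  0.001]), 'joint_efforts': array([-2.0000e-03, -6.6785e+01,  9.8500e-01, -3.1446e+01, -6.0000e-02,
        4.3000e-02,  0.0000e+00]), 'position': array([ 0.232, -0.58 ,  0.245]), 'ee_rot': array([-3.083e+00, -5.940e-01,  1.000e-03]), 'force': array([ 0.452,  0.97 , -0.349]), 'ft_torque': array([-0.013, -0.004,  0.039]), 'gripper_force': np.float64(0.0), 'width': np.float64(0.999)}
scene [0.7390875  0.67727309 1.02443869] [-0.79, -2.761, 0.831] 464.185153519495 464.185153519495 320.08707226093645 242.07810526534888
top [0.26619788 0.16072542 1.53372048] [-2.167, 2.178, -0.148] 518.9093622531533 518.9093622531533 329.97675866353984 245.15572912021122
```

View pics/top0.png

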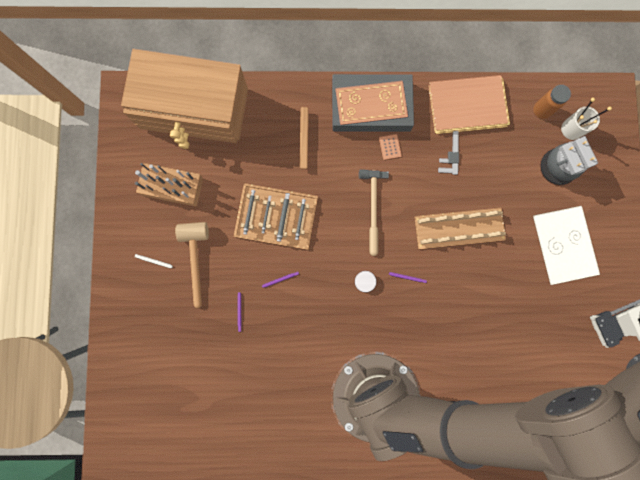

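View pics/scene0.png

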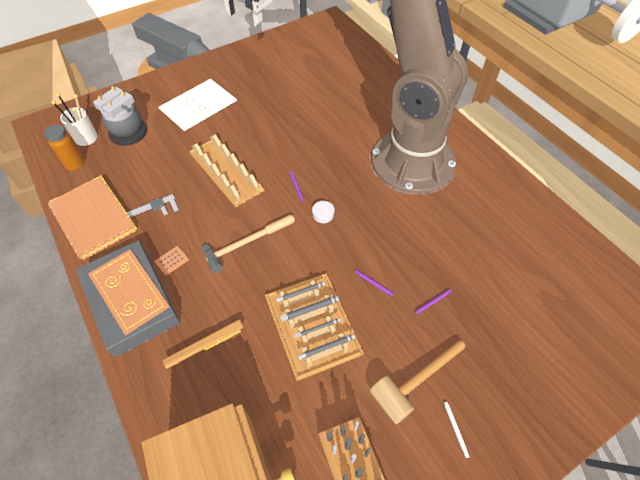

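The top view shows the tray at about (276,216), the hammer at about (374,210) and the rack at about (460,229). I'll zoom in on the tray and rack.

```bash
cat > h.py <<'E'
import numpy as np,cv2
from scipy.spatial.transform import Rotation as R
def load(n): return dict(np.load(n))
def ray(i,uv,z):
    uv=np.atleast_2d(uv).astype(float)
    d=np.c_[(uv[:,0]-i["cx"])/i["fx"],(uv[:,1]-i["cy"])/i["fy"],np.ones(len(uv))]
    d=d@R.from_rotvec(i["rotation"]).as_matrix().T
    return i["xyz"]+d*((z-i["xyz"][2])/d[:,2])[:,None]
def cloud(i):
    v,u=np.mgrid[:480,:640]; z=i["z_map"]
    p=np.stack([(u-i["cx"])/i["fx"]*z,(v-i["cy"])/i["fy"]*z,z],-1)
    return p@R.from_rotvec(i["rotation"]).as_matrix().T+i["xyz"]
E
python3 - <<'E'
from h import *
i=load("top0.npz"); im=i["pixels"][:,:,::-1]
a=cv2.resize(im[180:255,230:325],None,fx=8,fy=8,interpolation=cv2.INTER_CUBIC)[:,:800]
cv2.imwrite("pics/tray.png",a[:600,:760])
P=cloud(i)
hsv=cv2.cvtColor(i["pixels"],cv2.COLOR_RGB2HSV)
print(np.round(P[[216,210,229,300],[276,210,460,250]],3))
for nm,(v0,v1,u0,u1) in dict(tray=(178,256,228,325),rack=(200,255,408,512)).items():
    h=hsv[v0:v1,u0:u1]; p=P[v0:v1,u0:u1]
    # foreground by height
    m=(p[...,2]>.004)
    z=p[...,2]; print(nm,np.percentile(z[m],[5,25,50,75,95,99]).round(3))
    for u,v in((u0,v0),(u1,v0)): pass
    hh=.010 if nm=="tray" else .006
    mm=((z>hh)*255).astype(np.uint8); n,l,st,c=cv2.connectedComponentsWithStats(mm); k=1+np.argmax(st[1:,4])
    q=p[l==k][:,:2].astype(np.float32); print(cv2.minAreaRect(q),st[k])
    for lo,hi in((.03,.05),(.04,.06)):
        s=(z>lo)&(z<hi); print(lo,s.sum())
E
```

```text
[[ 0.529  0.287  0.009]
 [ 0.547  0.482  0.008]
 [ 0.487 -0.261  0.013]
 [ 0.281  0.362 -0.001]]
tray [0.004 0.007 0.01  0.018 0.047 0.054]
((0.44517189264297485, 0.2879006862640381), (0.3632771670818329, 0.24667927622795105), 1.218803882598877) [   5    6   84   66 1704]
0.03 869
0.04 686
rack [0.005 0.007 0.01  0.015 0.048 0.058]
((0.4379872679710388, -0.10755220055580139), (0.1525309681892395, 0.6186050176620483), 18.781871795654297) [   6    4   92   47 2553]
0.03 485
0.04 348
```

View pics/tray.png

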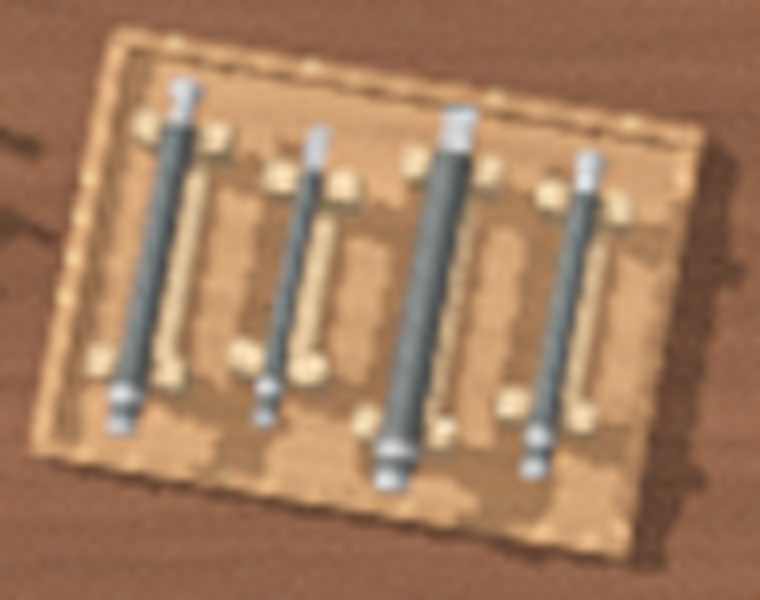

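The crop at 8x from (230,180) shows matting, liner, planisher and modeller from left to right. The bars run along crop points (125,425)-(185,85), (265,420)-(318,130), (390,485)-(460,110) and (535,475)-(590,155), with the tips up, away from the robot.

```bash
cat >> h.py <<'E'
def pose(s): return np.array(s["position"]),R.from_rotvec(s["ee_rot"])
def delta(s,xyz,ang=None):
    """shift in tool axes; turn about tool z so that tool y lies along world angle ang (mod pi)"""
    p,r=pose(s); d=r.inv().apply(np.array(xyz)-p); M=r.as_matrix()
    out=[d.round(4).tolist()]
    if ang is not None:
        a=np.arctan2(M[1,1],M[0,1]); e=-(ang-a)  # tool z down: turn sign flips
        out.append(round(float((e+np.pi/2)%np.pi-np.pi/2),3))
    # turn for levelling
    zt=r.inv().apply([0,0,-1]); out.append(np.round(np.cross([0,0,1],zt),3).tolist())
    return out
E
python3 - <<'E'
from h import *
from cell import arm
i=load("top0.npz")
c=np.array([(115,30),(705,130),(628,558),(35,452)])/8+(230,180)
t=ray(i,c,.014); rk=ray(i,[(415,218),(503,209),(505,240),(418,249)],.03)
s=arm.observe(); print(R.from_rotvec(s["ee_rot"]).as_matrix().round(3).tolist())
for n,q in(("tray",t),("rack",rk)):
    e=q[0]-q[1]+q[3]-q[2]; a=np.arctan2(e[1],e[0])
    print(n,q.mean(0).round(3),np.degrees(a).round(1),np.linalg.norm(q-np.roll(q,1,0),axis=1).round(3))
    m=q.mean(0); print(delta(s,[m[0]-.03,m[1],.30],a))
b=[((125,425),(185,85)),((265,420),(318,130)),((390,485),(460,110)),((535,475),(590,155))]
for x in b: 
    q=ray(i,np.array(x)/8+(230,180),.039); print(q.mean(0).round(3),np.linalg.norm(q[0]-q[1]).round(3))
w=arm.get_image("wrist"); print(w["T_tool_cam"].round(3).tolist(),w["fx"])
E
```

```text
[[0.928, 0.372, -0.001], [0.372, -0.928, 0.001], [-0.0, -0.001, -1.0]]
tray [0.527 0.285 0.014] 79.8 [0.161 0.223 0.163 0.222]
[[0.567, -0.7047, -0.054], 0.558, [-0.001, 0.0, 0.0]]
rack [ 0.485 -0.257  0.03 ] 95.7 [0.092 0.264 0.093 0.259]
[[0.327, -0.2169, -0.0547], 0.281, [-0.001, 0.0, 0.0]]
[0.536 0.361 0.039] 0.127
[0.529 0.312 0.039] 0.109
[0.52  0.263 0.039] 0.14
[0.514 0.213 0.039] 0.12
[[-0.001, -0.952, -0.305, 0.083], [1.0, -0.001, 0.001, 0.0], [-0.001, -0.305, 0.952, -0.139], [0.0, 0.0, 0.0, 1.0]] 422.04200917806827
```

Sizes match the given ones. I'll move over the rack and look with the wrist camera.

>>> arm_command(targets=[[[0.049,-0.024,-0.007,0,0,0],[0.049,-0.024,-0.007,0,0,0],[0.049,-0.024,-0.007,0,0,0],[0.049,-0.024,-0.007,0,0,0],[0.049,-0.024,-0.007,0,0,0],[0.049,-0.024,-0.007,0,0,0],[0.049,-0.024,-0.007,0,0,0],[0.049,-0.024,-0.007,0,0,0],[0,0,0,0,0,0.14],[0,0,0,0,0,0.14]]], jaw=0.03, newtons=20)

```text
clock: 1.4
position: [0.5252, -0.2555, 0.3014]
ee_rot: [-3.138, -0.154, 0.001]
force: [0.3, -0.9, -0.4]
width: 0.324
gripper_force: 0.0
```

>>> arm_command(targets=[[[0,0,0,0,0,0],[0,0,0,0,0,0]]])

```text
clock: 1.65
position: [0.5247, -0.2564, 0.3016]
ee_rot: [-3.137, -0.163, 0.0]
force: [-0.7, -0.4, 0.2]
width: 0.325
gripper_force: 0.0
```

```bash
cat >> h.py <<'E'
def wrist(name):
    from cell import arm
    s=arm.observe(); i=arm.get_image("wrist"); p,r=pose(s); T=i["T_tool_cam"]
    o=dict(pixels=i["pixels"],z_map=i["z_map"],fx=i["fx"],fy=i["fy"],cx=i["cx"],cy=i["cy"],xyz=p+r.apply(T[:3,3]),rotation=(r*R.from_matrix(T[:3,:3])).as_rotvec())
    np.savez(name+".npz",**o); cv2.imwrite(f"pics/{name}.png",i["pixels"][:,:,::-1]); print(s["clock"],p.round(4)); return o
E
python3 - <<'E'
from h import *
o=wrist("w1"); P=cloud(o)
E
```

```text
1.65 [ 0.5247 -0.2564  0.3016]
```

View pics/w1.png

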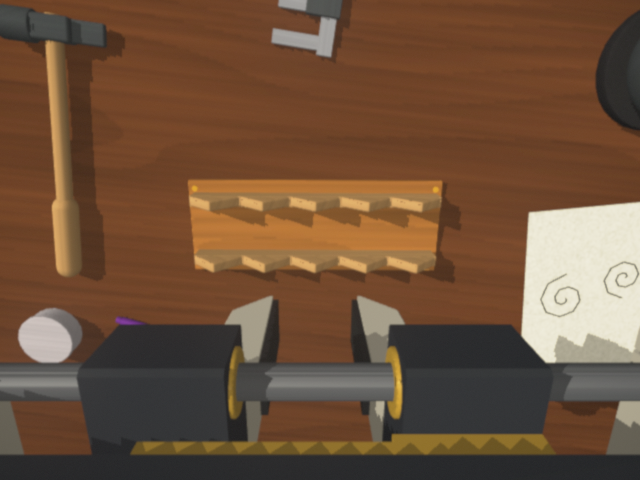

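The wrist view shows the rack with its board corners at (189,181) and (441,181), and rails at rows of about 200 and 262. I'll measure it from the rail tops and the far board edge.

Run:
```python
from h import *
from scipy.optimize import least_squares
o=load("w1.npz"); P=cloud(o)[165:285,170:460].reshape(-1,3)
P=P[(P[:,2]>.026)&(P[:,2]<.056)]
print(len(P),P[:,2].max())
# rails' points above the valleys: mid and direction
(cx,cy),(a,b),ang=cv2.minAreaRect(P[:,:2].astype(np.float32)); print(cx,cy,a,b,ang)
# board far edge + corners on z=.008
q=ray(o,[(189,181),(441,181)],.008); e=q[0]-q[1]; th=np.arctan2(e[1],e[0]); print(q.round(4),np.linalg.norm(e),np.degrees(th))
th0=th-np.pi/2; print("centre from corners",(q.mean(0)[:2]-.049*np.array([np.cos(th0),np.sin(th0)])).round(4))
# notch profile fit: z = 28+|dy| saw
def f(p,full=False):
    c,s=np.cos(p[2]),np.sin(p[2]); d=P[:,:2]-p[:2]; x=c*d[:,0]+s*d[:,1]; y=-s*d[:,0]+c*d[:,1]
    return x,y
x,y=f([cx,cy,th0]); print("x extents",np.percentile(x,[1,99]).round(4),"y",np.percentile(y,[1,99]).round(4))
for sx in(-1,1):
    m=(np.sign(x)==sx); h,ed=np.histogram(x[m],20); print(sx,m.sum(),np.percentile(x[m],[2,50,98]).round(4))
    ys=np.arange(-.13,.131,.005); print([ (int(round(k*1e3)),int(1e3*P[m&(abs(y-k)<.0025),2].max()) if (m&(abs(y-k)<.0025)).any() else 0) for k in ys])
```

```text
6442 0.05448166289801415
0.49122369289398193 -0.26027828454971313 0.07301180809736252 0.25055333971977234 5.617806434631348
[[ 0.5255 -0.1274  0.008 ]
 [ 0.552  -0.3845  0.008 ]] 0.2584756957620107 95.89005650282617
centre from corners [ 0.49  -0.261]
x extents [-0.0352  0.0364] y [-0.1206  0.1206]
-1 3229 [-0.0352 -0.028  -0.0254]
[(-130, 0), (-125, 30), (-120, 35), (-115, 40), (-110, 45), (-105, 50), (-100, 53), (-95, 51), (-90, 46), (-85, 41), (-80, 35), (-75, 31), (-70, 35), (-65, 41), (-60, 45), (-55, 50), (-50, 53), (-45, 50), (-40, 46), (-35, 41), (-30, 36), (-25, 31), (-20, 36), (-15, 40), (-10, 45), (-5, 51), (0, 53), (5, 50), (10, 45), (15, 41), (20, 36), (25, 31), (30, 36), (35, 40), (40, 46), (45, 50), (50, 52), (55, 50), (60, 45), (65, 40), (70, 35), (75, 31), (80, 35), (85, 40), (90, 45), (95, 51), (100, 52), (105, 50), (110, 46), (115, 40), (120, 36), (125, 31), (130, 0)]
1 3213 [0.0264 0.0328 0.0364]
[(-130, 0), (-125, 31), (-120, 36), (-115, 40), (-110, 45), (-105, 51), (-100, 54), (-95, 50), (-90, 47), (-85, 41), (-80, 36), (-75, 30), (-70, 36), (-65, 41), (-60, 46), (-55, 51), (-50, 53), (-45, 51), (-40, 46), (-35, 41), (-30, 36), (-25, 31), (-20, 36), (-15, 40), (-10, 46), (-5, 51), (0, 53), (5, 50), (10, 45), (15, 40), (20, 35), (25, 30), (30, 36), (35, 41), (40, 46), (45, 52), (50, 53), (55, 50), (60, 46), (65, 39), (70, 35), (75, 32), (80, 36), (85, 41), (90, 46), (95, 52), (100, 53), (105, 50), (110, 45), (115, 40), (120, 35), (125, 30), (130, 0)]
```

The rack's centre is (0.4905,-0.2605), yaw 5.75°, and the notch profile matches the spec. Next is the tray.

Run:
```python
from h import *
from cell import arm
print(delta(arm.observe(),[.565,.285,.30],np.radians(79.8)))
```

```text
[[0.0958, -0.5344, 0.0017], 0.281, [-0.0, 0.0, 0.0]]
```

>>> arm_command(targets=[[[0.0096,-0.0534,0,0,0,0],[0.0096,-0.0534,0,0,0,0],[0.0096,-0.0534,0,0,0,0],[0.0096,-0.0534,0,0,0,0],[0.0096,-0.0534,0,0,0,0],[0.0096,-0.0534,0,0,0,0],[0.0096,-0.0534,0,0,0,0],[0.0096,-0.0534,0,0,0,0],[0.0096,-0.0534,0,0,0,0],[0.0096,-0.0534,0,0,0,0]]])

```text
clock: 2.95
position: [0.5668, 0.2859, 0.3018]
ee_rot: [3.138, 0.16, 0.0]
force: [1.0, -0.3, -0.1]
width: 0.328
gripper_force: 0.0
```

>>> arm_command(targets=[[[0,0,0,0,0,0.14],[0,0,0,0,0,0.141],[0,0,0,0,0,0],[0,0,0,0,0,0]]])

```text
clock: 3.45
position: [0.5667, 0.2843, 0.3017]
ee_rot: [3.129, -0.277, -0.0]
force: [0.4, -0.4, -0.3]
width: 0.328
gripper_force: 0.0
```

Run:
```python
from h import *
o=wrist("w2")
```

```text
3.45 [0.5667 0.2843 0.3017]
```

View pics/w2.png

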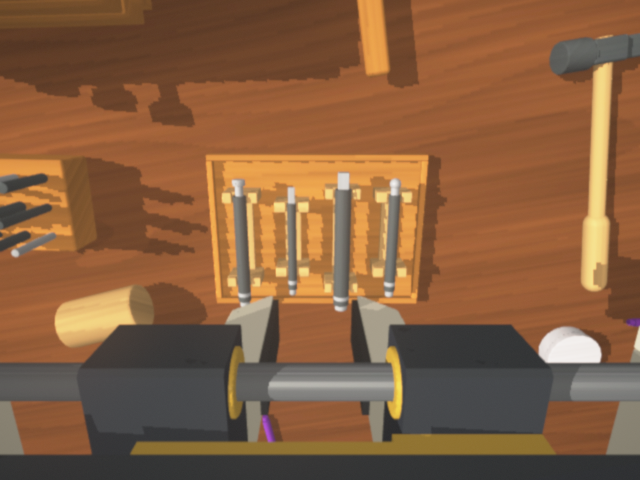

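The wrist view confirms the order by tip shape: matting with a disc (238,186), liner (292,195), planisher with a square tip (343,181) and modeller with a ball (396,186).

Run:
```python
from h import *
o=load("w2.npz"); P=cloud(o); hsv=cv2.cvtColor(o["pixels"],cv2.COLOR_RGB2HSV)
m=(hsv[...,1]<75)&(P[...,2]>.028)&(P[...,2]<.06); m[:165]=0;m[318:]=0;m[:,:212]=0;m[:,:]&=(np.arange(640)<428)
n,l,st,c=cv2.connectedComponentsWithStats(m.astype(np.uint8))
for k in range(1,n):
    if st[k,4]<150: continue
    p=P[l==k]; (cx,cy),(a,b),ang=cv2.minAreaRect(p[:,:2].astype(np.float32))
    d=np.linalg.svd(p[:,:2]-p[:,:2].mean(0),full_matrices=False)[2][0]; d*=np.sign(d[0])
    t=(p[:,:2]-p[:,:2].mean(0))@d; mid=p[:,:2].mean(0)+d*(t.min()+t.max())/2
    print(st[k,:4],mid.round(4),"yaw",np.degrees(np.arctan2(d[1],d[0])).round(2),"len",round(np.ptp(t),4),"w",round(min(a,b),4),"ztop",np.percentile(p[:,2],[50,95]).round(4))
q=ray(o,[(207,156),(428,156)],.014); e=q[0]-q[1]; th=np.arctan2(*e[[1,0]]); x=np.array([np.sin(th),-np.cos(th)]); y=np.array([np.cos(th),np.sin(th)])
C=q.mean(0)[:2]-.081*x; print("tray",C.round(4),np.degrees(th)-90,np.linalg.norm(e).round(3),[(C+y*k).round(4).tolist() for k in(.075,.025,-.025,-.075)])
```

```text
[333 172  18 139] [0.5199 0.2653] yaw -10.22 len 0.1422 w 0.0155 ztop [0.0464 0.0484]
[232 179  19 128] [0.5353 0.3629] yaw -10.26 len 0.1324 w 0.0123 ztop [0.0436 0.0454]
[384 179  17 118] [0.5148 0.2158] yaw -10.31 len 0.1213 w 0.0102 ztop [0.0418 0.0436]
[287 187  10 108] [0.5289 0.314 ] yaw -10.29 len 0.1119 w 0.0084 ztop [0.0399 0.0416]
tray [0.5258 0.2881] -10.178805229816206 0.22 [[0.5391, 0.3619], [0.5303, 0.3127], [0.5214, 0.2635], [0.5126, 0.2143]]
```

Lengths, widths and heights all match. Planisher first.

```bash
cat > go.py <<'E'
from h import *; import sys
from cell import arm
x=[float(a) for a in sys.argv[1:]]; s=arm.observe(); print(s["clock"],s["position"].round(4),delta(s,x[:3],np.radians(x[3])))
E
python3 go.py .5199 .2648 .08 79.75
```

```text
3.5 [0.5667 0.2843 0.3017] [[-0.0427, 0.0275, 0.2217], 0.001, [-0.0, 0.0, 0.0]]
```

>>> arm_command(targets=[[[-0.014,0.009,0.04,0,0,0],[-0.014,0.009,0.045,0,0,0],[-0.0147,0.0095,0.045,0,0,0],[0,0,0.045,0,0,0],[0,0,0.0467,0,0,0],[0,0,0,0,0,0],[0,0,0,0,0,0]]], jaw=0.03)

```text
clock: 4.38
position: [0.5206, 0.2657, 0.0816]
ee_rot: [-3.128, 0.282, -0.002]
force: [0.2, 0.5, 0.0]
width: 0.326
gripper_force: 0.0
```

```bash
python3 go.py .5199 .2648 .04 79.75
```

```text
4.375 [0.5206 0.2657 0.0816] [[-0.0006, 0.0011, 0.0416], -0.001, [-0.001, -0.001, 0.0]]
```

>>> arm_command(targets=[[[0,0.001,0.02,0,0,0],[0,0,0.0205,0,0,0],[0,0,0,0,0,0]]])

```text
clock: 4.75
position: [0.5201, 0.2645, 0.0406]
ee_rot: [-3.128, 0.282, -0.001]
force: [0.1, 0.2, 1.0]
width: 0.326
gripper_force: 0.0
```

>>> arm_command(targets=[[[0,0,0,0,0,0],[0,0,0,0,0,0],[0,0,0,0,0,0],[0,0,0,0,0,0]]], jaw=0.0, newtons=30)

```text
clock: 5.25
position: [0.5205, 0.2648, 0.041]
ee_rot: [-3.128, 0.283, -0.003]
force: [-0.7, -1.0, 8.7]
width: 0.165
gripper_force: 30.0
```

>>> arm_command(targets=[[[0,0,-0.02,0,0,0],[0,0,-0.04,0,0,0],[0,0,-0.04,0,0,0],[0,0,0,0,0,0]]])

```text
clock: 5.75
position: [0.5213, 0.2654, 0.143]
ee_rot: [-3.125, 0.283, -0.008]
force: [0.8, 1.2, -2.2]
width: 0.164
gripper_force: 30.0
```

```bash
python3 go.py .493 -.2854 .14 95.75
```

```text
5.75 [0.5213 0.2654 0.143 ] [[0.0709, 0.547, 0.0011], -0.281, [-0.004, -0.005, 0.0]]
```

>>> arm_command(targets=[[[0.0071,0.0547,0,0,0,0],[0.0071,0.0547,0,0,0,0],[0.0071,0.0547,0,0,0,0],[0.0071,0.0547,0,0,0,0],[0.0071,0.0547,0,0,0,0],[0.0071,0.0547,0,0,0,0],[0.0071,0.0547,0,0,0,0],[0.0071,0.0547,0,0,0,0],[0.0071,0.0547,0,0,0,0],[0.0071,0.0547,0,0,0,0]]])

```text
clock: 7.0
position: [0.4904, -0.2881, 0.1387]
ee_rot: [-3.128, 0.283, 0.002]
force: [1.4, 0.9, -0.8]
width: 0.167
gripper_force: 30.0
```

>>> arm_command(targets=[[[0,0,0,0,0,-0.14],[0,0,0,0,0,-0.141],[0,0,0.025,0,0,0],[0,0,0.025,0,0,0],[0,0,0,0,0,0],[0,0,0,0,0,0]]])

```text
clock: 7.75
position: [0.4914, -0.2866, 0.0898]
ee_rot: [-3.138, -0.158, 0.0]
force: [-0.1, 0.4, -1.3]
width: 0.166
gripper_force: 30.0
```

```bash
python3 go.py .493 -.2854 .0395 95.75
```

```text
7.75 [ 0.4914 -0.2866  0.0898] [[0.0017, -0.0011, 0.0503], 0.0, [-0.0, 0.0, 0.0]]
```

>>> arm_command(targets=[[[0.0017,-0.001,0.02,0,0,0],[0,0,0.02,0,0,0],[0,0,0.009,0,0,0],[0,0,0,0,0,0],[0,0,0,0,0,0]]])

```text
clock: 8.38
position: [0.4935, -0.2858, 0.0413]
ee_rot: [3.137, 0.158, 0.002]
force: [0.1, 1.4, -1.9]
width: 0.166
gripper_force: 30.0
```

>>> arm_command(targets=[[[0,0,0.002,0,0,0],[0,0,0,0,0,0],[0,0,0,0,0,0]]])

```text
clock: 8.75
position: [0.4937, -0.2852, 0.0402]
ee_rot: [3.137, 0.159, 0.003]
force: [-2.8, 3.1, 12.7]
width: 0.16
gripper_force: 30.0
```

Contact is felt, so the bar is seated. Release and retreat.

>>> arm_command(targets=[[[0,0,0,0,0,0],[0,0,0,0,0,0],[0,0,0,0,0,0],[0,0,-0.03,0,0,0],[0,0,-0.05,0,0,0],[0,0,-0.05,0,0,0],[0,0,0,0,0,0]]], jaw=0.03)

```text
clock: 9.62
position: [0.4953, -0.2865, 0.1726]
ee_rot: [3.134, 0.158, 0.01]
force: [0.3, -0.3, -0.7]
width: 0.331
gripper_force: 0.0
```

```bash
python3 go.py .5353 .3621 .16 79.75
python3 - <<'E'
from h import *
from cell import arm
i=arm.get_image("top");np.savez("t1.npz",**i)
cv2.imwrite("pics/t1.png",cv2.resize(i["pixels"][190:265,400:520,::-1],None,fx=6,fy=6))
E
```

```text
9.625 [ 0.4953 -0.2865  0.1726] [[0.1048, -0.6414, 0.0106], 0.279, [0.004, -0.006, 0.0]]
```

View pics/t1.png

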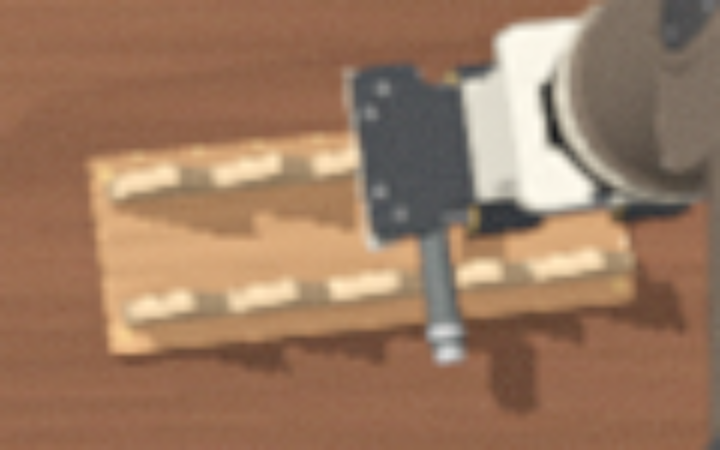

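The planisher lies in the third notch; its near end is at crop (447,340). Next is the matting punch.

>>> arm_command(targets=[[[0.0095,-0.0583,0.001,0,0,0],[0.0095,-0.0583,0.001,0,0,0],[0.0095,-0.0583,0.001,0,0,0],[0.0095,-0.0583,0.001,0,0,0],[0.0095,-0.0583,0.001,0,0,0],[0.0095,-0.0583,0.001,0,0,0],[0.0095,-0.0583,0.001,0,0,0],[0.0095,-0.0583,0.001,0,0,0],[0.0095,-0.0583,0.001,0,0,0],[0.0095,-0.0583,0.001,0,0,0]]])

```text
clock: 10.92
position: [0.5281, 0.3054, 0.1567]
ee_rot: [3.136, 0.158, -0.003]
force: [0.2, -0.9, 0.5]
width: 0.325
gripper_force: 0.0
```

>>> arm_command(targets=[[[0.0098,-0.0583,0,0,0,0],[0,0,0,0,0,0.14],[0,0,0,0,0,0.14],[0,0,0.04,0,0,0],[0,0,0.04,0,0,0],[0,0,0,0,0,0],[0,0,0,0,0,0]]])

```text
clock: 11.8
position: [0.5328, 0.3633, 0.0789]
ee_rot: [-3.129, 0.281, 0.0]
force: [-0.1, 0.2, 0.6]
width: 0.327
gripper_force: 0.0
```

```bash
python3 go.py .5353 .3621 .0385 79.75
```

```text
11.8 [0.5328 0.3633 0.0789] [[0.0026, 0.0008, 0.0404], -0.0, [-0.0, 0.0, 0.0]]
```

>>> arm_command(targets=[[[0.0026,0.0008,0.02,0,0,0],[0,0,0.0204,0,0,0],[0,0,0,0,0,0],[0,0,0,0,0,0]]])

```text
clock: 12.3
position: [0.5351, 0.362, 0.0381]
ee_rot: [3.129, -0.281, -0.0]
force: [-0.1, 1.2, 0.4]
width: 0.327
gripper_force: 0.0
```

>>> arm_command(targets=[[[0,0,0,0,0,0],[0,0,0,0,0,0],[0,0,0,0,0,0],[0,0,0,0,0,0]]], jaw=0.0, newtons=30)

```text
clock: 12.8
position: [0.5355, 0.3626, 0.0387]
ee_rot: [-3.128, 0.281, -0.001]
force: [0.2, 2.3, 1.7]
width: 0.132
gripper_force: 30.0
```

>>> arm_command(targets=[[[0,0,-0.02,0,0,0],[0,0,-0.04,0,0,0],[0,0,-0.04,0,0,0],[0,0,-0.01,0,0,0],[0,0,0,0,0,0]]])

```text
clock: 13.42
position: [0.5353, 0.3616, 0.1489]
ee_rot: [-3.129, 0.282, -0.001]
force: [-0.5, 0.6, -2.1]
width: 0.128
gripper_force: 30.0
```

```bash
python3 go.py .4830 -.1859 .14 95.75
```

```text
13.425 [0.5353 0.3616 0.1489] [[0.0463, 0.548, 0.0088], -0.28, [-0.0, -0.001, 0.0]]
```

>>> arm_command(targets=[[[0.0046,0.0548,0,0,0,0],[0.0046,0.0548,0,0,0,0],[0.0046,0.0548,0,0,0,0],[0.0046,0.0548,0,0,0,0],[0.0046,0.0548,0,0,0,0],[0.0046,0.0548,0,0,0,0],[0.0046,0.0548,0,0,0,0],[0.0046,0.0548,0,0,0,0],[0.0046,0.0548,0,0,0,0],[0.0046,0.0548,0,0,0,0]]])

```text
clock: 14.68
position: [0.4811, -0.1871, 0.1468]
ee_rot: [-3.128, 0.281, 0.004]
force: [1.2, 0.6, -1.1]
width: 0.129
gripper_force: 30.0
```

>>> arm_command(targets=[[[0,0,0,0,0,-0.14],[0,0,0,0,0,-0.14],[0,0,0.03,0,0,0],[0,0,0.03,0,0,0],[0,0,0,0,0,0],[0,0,0,0,0,0]]])

```text
clock: 15.42
position: [0.4826, -0.1855, 0.0883]
ee_rot: [-3.137, -0.158, 0.001]
force: [0.5, 1.1, -1.1]
width: 0.135
gripper_force: 30.0
```

```bash
python3 go.py .4830 -.1859 .0385 95.75
```

```text
15.425 [ 0.4826 -0.1855  0.0883] [[0.0004, 0.0005, 0.0498], 0.0, [-0.0, 0.001, 0.0]]
```

>>> arm_command(targets=[[[0,0,0.02,0,0,0],[0,0,0.02,0,0,0],[0,0,0.0095,0,0,0],[0,0,0,0,0,0],[0,0,0,0,0,0]]])

```text
clock: 16.05
position: [0.4833, -0.1857, 0.0395]
ee_rot: [3.137, 0.158, 0.002]
force: [0.4, -0.4, -1.3]
width: 0.128
gripper_force: 30.0
```

>>> arm_command(targets=[[[0,0,0.0018,0,0,0],[0,0,0,0,0,0],[0,0,0,0,0,0]]])

```text
clock: 16.42
position: [0.4832, -0.1855, 0.0373]
ee_rot: [3.137, 0.159, 0.002]
force: [-0.5, 1.5, 6.0]
width: 0.132
gripper_force: 30.0
```

>>> arm_command(targets=[[[0,0,0,0,0,0],[0,0,0,0,0,0],[0,0,0,0,0,0],[0,0,-0.03,0,0,0],[0,0,-0.05,0,0,0],[0,0,-0.04,0,0,0],[0,0,0,0,0,0]]], jaw=0.03)

```text
clock: 17.3
position: [0.4845, -0.1861, 0.1598]
ee_rot: [3.135, 0.158, 0.008]
force: [0.7, 0.2, -0.2]
width: 0.334
gripper_force: 0.0
```

```bash
python3 go.py .5289 .3132 .15 79.75
```

```text
17.3 [ 0.4845 -0.1861  0.1598] [[0.0942, -0.4924, 0.0091], 0.279, [0.002, -0.005, 0.0]]
```

Next is the liner.

>>> arm_command(targets=[[[0.0095,-0.0492,0,0,0,0],[0.0095,-0.0492,0,0,0,0],[0.0095,-0.0492,0,0,0,0],[0.0095,-0.0492,0,0,0,0],[0.0095,-0.0492,0,0,0,0],[0.0095,-0.0492,0,0,0,0],[0.0095,-0.0492,0,0,0,0],[0.0095,-0.0492,0,0,0,0],[0.0095,-0.0492,0,0,0,0],[0.0095,-0.0492,0,0,0,0]]])

```text
clock: 18.55
position: [0.5273, 0.3146, 0.1554]
ee_rot: [3.136, 0.158, -0.002]
force: [0.5, -0.1, 0.4]
width: 0.326
gripper_force: 0.0
```

>>> arm_command(targets=[[[0,0,0,0,0,0.14],[0,0,0,0,0,0.14],[0,0,0.04,0,0,0],[0,0,0.035,0,0,0],[0,0,0,0,0,0],[0,0,0,0,0,0]]])

```text
clock: 19.3
position: [0.5279, 0.3138, 0.0823]
ee_rot: [-3.129, 0.281, -0.0]
force: [0.2, 0.6, 0.4]
width: 0.323
gripper_force: 0.0
```

```bash
python3 go.py .5289 .3132 .0365 79.75
```

```text
19.3 [0.5279 0.3138 0.0823] [[0.001, 0.0004, 0.0458], -0.0, [-0.0, -0.0, 0.0]]
```

>>> arm_command(targets=[[[0.001,0.0004,0.025,0,0,0],[0,0,0.0205,0,0,0],[0,0,0,0,0,0],[0,0,0,0,0,0]]])

```text
clock: 19.8
position: [0.5295, 0.3136, 0.0379]
ee_rot: [-3.128, 0.281, -0.003]
force: [-0.1, -0.4, 0.4]
width: 0.325
gripper_force: 0.0
```

>>> arm_command(targets=[[[0,0,0,0,0,0],[0,0,0,0,0,0],[0,0,0,0,0,0],[0,0,0,0,0,0]]], jaw=0.0, newtons=25)

```text
clock: 20.3
position: [0.5289, 0.3131, 0.0367]
ee_rot: [-3.129, 0.281, -0.001]
force: [-0.5, -0.4, 4.7]
width: 0.088
gripper_force: 25.0
```

>>> arm_command(targets=[[[0,0,-0.02,0,0,0],[0,0,-0.04,0,0,0],[0,0,-0.04,0,0,0],[0,0,-0.01,0,0,0],[0,0,0,0,0,0]]])

```text
clock: 20.92
position: [0.5287, 0.3129, 0.1464]
ee_rot: [-3.129, 0.281, -0.001]
force: [-0.3, -0.2, -0.7]
width: 0.09
gripper_force: 25.0
```

```bash
python3 go.py .4880 -.2356 .14 95.75
```

```text
20.925 [0.5287 0.3129 0.1464] [[0.0578, 0.5469, 0.0062], -0.28, [-0.0, -0.0, 0.0]]
```

>>> arm_command(targets=[[[0.0058,0.0547,0,0,0,0],[0.0058,0.0547,0,0,0,0],[0.0058,0.0547,0,0,0,0],[0.0058,0.0547,0,0,0,0],[0.0058,0.0547,0,0,0,0],[0.0058,0.0547,0,0,0,0],[0.0058,0.0547,0,0,0,0],[0.0058,0.0547,0,0,0,0],[0.0058,0.0547,0,0,0,0],[0.0058,0.0547,0,0,0,0]]])

```text
clock: 22.18
position: [0.4868, -0.2371, 0.1446]
ee_rot: [-3.128, 0.281, 0.004]
force: [2.0, 0.0, -1.5]
width: 0.087
gripper_force: 25.0
```

>>> arm_command(targets=[[[0,0,0,0,0,-0.14],[0,0,0,0,0,-0.14],[0,0,0.03,0,0,0],[0,0,0.03,0,0,0],[0,0,0,0,0,0],[0,0,0,0,0,0]]])

```text
clock: 22.92
position: [0.4881, -0.2355, 0.0863]
ee_rot: [-3.137, -0.158, 0.001]
force: [0.1, 0.5, -0.5]
width: 0.09
gripper_force: 25.0
```

```bash
python3 go.py .4880 -.2356 .0365 95.75
```

```text
22.925 [ 0.4881 -0.2355  0.0863] [[-0.0001, 0.0001, 0.0498], 0.001, [-0.0, 0.001, 0.0]]
```

>>> arm_command(targets=[[[0,0,0.02,0,0,0],[0,0,0.02,0,0,0],[0,0,0.0095,0,0,0],[0,0,0,0,0,0],[0,0,0,0,0,0]]])

```text
clock: 23.55
position: [0.4887, -0.2359, 0.0377]
ee_rot: [3.137, 0.158, 0.002]
force: [0.5, -0.8, 0.2]
width: 0.086
gripper_force: 25.0
```

>>> arm_command(targets=[[[0,0,0.0017,0,0,0],[0,0,0,0,0,0],[0,0,0,0,0,0]]])

```text
clock: 23.92
position: [0.4882, -0.2357, 0.0353]
ee_rot: [3.137, 0.158, 0.0]
force: [-0.3, -1.2, -0.6]
width: 0.09
gripper_force: 25.0
```

>>> arm_command(targets=[[[0,0,0.001,0,0,0],[0,0,0,0,0,0],[0,0,0,0,0,0]]])

```text
clock: 24.3
position: [0.4883, -0.2353, 0.0346]
ee_rot: [-3.137, -0.159, -0.0]
force: [-1.7, 1.7, 6.6]
width: 0.085
gripper_force: 25.0
```

>>> arm_command(targets=[[[0,0,0,0,0,0],[0,0,0,0,0,0],[0,0,0,0,0,0],[0,0,-0.03,0,0,0],[0,0,-0.05,0,0,0],[0,0,-0.04,0,0,0],[0,0,0,0,0,0]]], jaw=0.03)

```text
clock: 25.18
position: [0.4901, -0.2364, 0.1572]
ee_rot: [3.135, 0.158, 0.009]
force: [-0.2, -0.1, -0.5]
width: 0.325
gripper_force: 0.0
```

```bash
python3 go.py .5148 .2150 .15 79.75
```

```text
25.175 [ 0.4901 -0.2364  0.1572] [[0.0698, -0.4467, 0.0063], 0.279, [0.003, -0.005, 0.0]]
```

Last is the modeller.

>>> arm_command(targets=[[[0.0071,-0.0447,0,0,0,0],[0.0071,-0.0447,0,0,0,0],[0.0071,-0.0447,0,0,0,0],[0.0071,-0.0447,0,0,0,0],[0.0071,-0.0447,0,0,0,0],[0.0071,-0.0447,0,0,0,0],[0.0071,-0.0447,0,0,0,0],[0.0071,-0.0447,0,0,0,0],[0.0071,-0.0447,0,0,0,0],[0.0071,-0.0447,0,0,0,0]]])

```text
clock: 26.42
position: [0.5134, 0.2173, 0.153]
ee_rot: [3.137, 0.158, -0.002]
force: [0.6, 0.2, -1.3]
width: 0.332
gripper_force: 0.0
```

>>> arm_command(targets=[[[0,0,0,0,0,0.14],[0,0,0,0,0,0.14],[0,0,0.04,0,0,0],[0,0,0.035,0,0,0],[0,0,0,0,0,0],[0,0,0,0,0,0]]])

```text
clock: 27.18
position: [0.5141, 0.2164, 0.0796]
ee_rot: [-3.129, 0.281, -0.0]
force: [1.6, -0.0, 0.6]
width: 0.326
gripper_force: 0.0
```

```bash
python3 go.py .5148 .2150 .0375 79.75
```

```text
27.175 [0.5141 0.2164 0.0796] [[0.0009, 0.0013, 0.0421], -0.0, [-0.0, -0.0, 0.0]]
```

>>> arm_command(targets=[[[0.0009,0.0013,0.022,0,0,0],[0,0,0.02,0,0,0],[0,0,0,0,0,0],[0,0,0,0,0,0]]])

```text
clock: 27.68
position: [0.5153, 0.2153, 0.0386]
ee_rot: [-3.128, 0.281, -0.003]
force: [0.3, 0.3, 0.6]
width: 0.326
gripper_force: 0.0
```

>>> arm_command(targets=[[[0,0,0,0,0,0],[0,0,0,0,0,0],[0,0,0,0,0,0],[0,0,0,0,0,0]]], jaw=0.0, newtons=28)

```text
clock: 28.18
position: [0.5148, 0.2149, 0.0375]
ee_rot: [-3.129, 0.281, -0.001]
force: [-0.1, -0.1, 5.6]
width: 0.112
gripper_force: 28.0
```

>>> arm_command(targets=[[[0,0,-0.02,0,0,0],[0,0,-0.04,0,0,0],[0,0,-0.04,0,0,0],[0,0,-0.01,0,0,0],[0,0,0,0,0,0]]])

```text
clock: 28.8
position: [0.5146, 0.2147, 0.1471]
ee_rot: [-3.129, 0.281, -0.001]
force: [-0.5, 0.2, -1.8]
width: 0.109
gripper_force: 28.0
```

```bash
python3 go.py .4980 -.3351 .14 95.75
```

```text
28.8 [0.5146 0.2147 0.1471] [[0.0818, 0.5439, 0.0071], -0.28, [-0.0, -0.001, 0.0]]
```

>>> arm_command(targets=[[[0.0082,0.0544,0,0,0,0],[0.0082,0.0544,0,0,0,0],[0.0082,0.0544,0,0,0,0],[0.0082,0.0544,0,0,0,0],[0.0082,0.0544,0,0,0,0],[0.0082,0.0544,0,0,0,0],[0.0082,0.0544,0,0,0,0],[0.0082,0.0544,0,0,0,0],[0.0082,0.0544,0,0,0,0],[0.0082,0.0544,0,0,0,0]]])

```text
clock: 30.05
position: [0.497, -0.3364, 0.1451]
ee_rot: [-3.128, 0.281, 0.004]
force: [1.7, 0.4, -1.6]
width: 0.107
gripper_force: 28.0
```

>>> arm_command(targets=[[[0,0,0,0,0,-0.14],[0,0,0,0,0,-0.14],[0,0,0.03,0,0,0],[0,0,0.03,0,0,0],[0,0,0,0,0,0],[0,0,0,0,0,0]]])

```text
clock: 30.8
position: [0.4982, -0.335, 0.0871]
ee_rot: [-3.137, -0.158, 0.001]
force: [0.7, 0.2, -0.2]
width: 0.11
gripper_force: 28.0
```

```bash
python3 go.py .4980 -.3351 .0375 95.75
```

```text
30.8 [ 0.4982 -0.335   0.0871] [[-0.0002, 0.0001, 0.0496], 0.0, [-0.0, 0.0, 0.0]]
```

>>> arm_command(targets=[[[0,0,0.02,0,0,0],[0,0,0.02,0,0,0],[0,0,0.0095,0,0,0],[0,0,0,0,0,0],[0,0,0,0,0,0]]])

```text
clock: 31.42
position: [0.4988, -0.3354, 0.0386]
ee_rot: [3.137, 0.158, 0.002]
force: [-0.2, 0.2, -0.2]
width: 0.108
gripper_force: 28.0
```

>>> arm_command(targets=[[[0,0,0.002,0,0,0],[0,0,0,0,0,0],[0,0,0,0,0,0]]])

```text
clock: 31.8
position: [0.4988, -0.3352, 0.0363]
ee_rot: [3.137, 0.158, 0.002]
force: [0.4, 1.5, 5.5]
width: 0.108
gripper_force: 28.0
```

>>> arm_command(targets=[[[0,0,0,0,0,0],[0,0,0,0,0,0],[0,0,0,0,0,0],[0,0,-0.03,0,0,0],[0,0,-0.05,0,0,0],[0,0,-0.06,0,0,0],[0.015,-0.035,-0.05,0,0,0],[0.015,-0.035,-0.05,0,0,0],[0,0,-0.02,0,0,0],[0,0,0,0,0,0]]], jaw=0.03)

```text
clock: 33.05
position: [0.5216, -0.2628, 0.2967]
ee_rot: [3.136, 0.159, 0.004]
force: [0.7, -0.2, -0.0]
width: 0.325
gripper_force: 0.0
```

>>> arm_command(targets=[[[0,0,0,0,0,0],[0,0,0,0,0,0],[0,0,0,0,0,0]]])

```text
clock: 33.42
position: [0.5204, -0.2631, 0.2941]
ee_rot: [-3.137, -0.157, 0.002]
force: [1.2, -0.2, -1.2]
width: 0.328
gripper_force: 0.0
```

Run:
```python
from h import *
o=wrist("w3"); P=cloud(o); hsv=cv2.cvtColor(o["pixels"],cv2.COLOR_RGB2HSV)
m=(hsv[...,1]<75)&(P[...,2]>.026)&(P[...,2]<.06); m[:130]=0;m[318:]=0;m[:,:150]=0;m[:,480:]=0
n,l,st,c=cv2.connectedComponentsWithStats(m.astype(np.uint8)); a=np.radians(5.75)
for k in range(1,n):
    if st[k,4]<150: continue
    p=P[l==k]
    d=np.linalg.svd(p[:,:2]-p[:,:2].mean(0),full_matrices=False)[2][0]; d*=np.sign(d[0])
    t=(p[:,:2]-p[:,:2].mean(0))@d; mid=p[:,:2].mean(0)+d*(t.min()+t.max())/2
    e=mid-[.4905,-.2605]; print(st[k,:4],"rack x,y",(np.array([[np.cos(a),np.sin(a)],[-np.sin(a),np.cos(a)]])@e).round(4),"yaw",np.degrees(np.arctan2(d[1],d[0])).round(2),"len",round(np.ptp(t),4),"ztop",np.percentile(p[:,2],95).round(4))
```

```text
33.425 [ 0.5204 -0.2631  0.2941]
[326 158  17 144] rack x,y [-0.0004 -0.0245] yaw 5.6 len 0.1424 ztop 0.0478
[221 163  21 133] rack x,y [-0.0001  0.0743] yaw 5.68 len 0.1322 ztop 0.0441
[378 168  17 122] rack x,y [ 0.0005 -0.0741] yaw 5.62 len 0.1217 ztop 0.042
[278 173  11 112] rack x,y [0.0002 0.0249] yaw 5.56 len 0.1119 ztop 0.0394
```

View pics/w3.png

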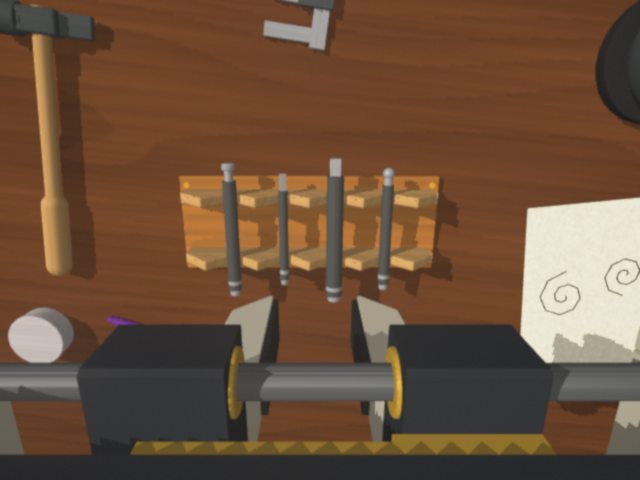

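All four are seated in order at (232,230), (283,230), (335,230) and (386,230), within 1 mm of their notches and square.

```bash
python3 -c "
from cell import arm
print(arm.sign_off())"
```

```text
the job is handed in; nothing more can be done
None
```

I moved all four punches to the rack in their tray order (matting, liner, planisher, modeller from left to right), each within about 1 mm of its notch, level and square in the last camera check at 33 s, and handed the job in; no verdict came back.

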